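# Crank the sample lift up to the pointer

### The job

Take the loose crank out of its rest, feel it gently onto the hidden square drive down in the lift's well until it sits fully home, and only then turn it clockwise to raise the sample stage until its top is level with the pointer. Never force the crank, move the stage only by the crank, leave the crank seated and let go, and leave the bottle, flask and mug alone.

Things in the scene. Friction and masses are not known exactly. Their poses are not given: they have to be found in the camera images.
- crank_head (a point): Centre of the grip head of the loose steel crank (about 0.28 kg): an upright block 22 x 22 x 42 mm, sides parallel to the crank's x and y. z up along the shank, x along the crank arm. A round flange 50 mm across, 10 mm thick, lies under the head, its underside 31 mm below this point and 48 mm above the tip. Grasp the head from above, fingers closing along the crank's y.
- crank_tip (a point): Centre of the flat lower end of the crank's shank, 79 mm below crank_head: a plain square bar 18 x 18 mm (25.5 mm over the corners), 48 mm long below the flange, sides parallel to the crank's x and y. Same axes as crank_head.
- crank_handle (a point): Middle of the crank's upright round black handle, 20 mm in diameter, 38 mm high, 80 mm from the shank's axis along the crank's +x and 2 mm lower than crank_head. The arm that carries it is 18 mm wide, at the flange's height, and ends 87.5 mm from the axis. Same axes as crank_head.
- rest: Fixed grey block 80 x 80 x 62 mm in which the crank stands at the start: shank in a square hole 22.5 mm wide, flange lying on the block's top. Origin: centre of its underside, z up. Lift the crank straight up by 50 mm or more to free it.
- well (a point): Centre of the mouth of the lift's drive well, level with the top of its bright metal collar (about 55 mm across), 85 mm above the table; z up, +y towards the stage. A funnel, 40 mm wide at the top, narrows within 10 mm to a round bore of 28.8 mm. The crank is fully home when its flange lies on the collar, its tip 48 mm below this point. A dust seal hides the inside and gives no resistance.
- drive_face (a point): Centre of the flat upper face of the hidden drive, 30 mm below the well's mouth: a square socket 20 mm wide whose angle is unknown and not given by this point (axes are the lift's). A shank that does not match rests on this face, its flange 18 mm above the collar; pressed lightly and turned slowly, a quarter turn at most, it finds a match (0.24 rad wide if centred, less if not) and drops in.
- spindle (a joint): Turn of the drive in the well, rad, 0 at the start (whatever the unknown angle of its square), growing clockwise seen from above; it stops at 3.6. It turns against friction of about 0.2 N m and stays where it is left. Each rad raises the stage 10 mm (turning back lowers it). The crank has about 0.12 rad of play in the drive either way.
- stage_top (a point): Centre of the top face of the sample stage, a square aluminium plate 100 x 100 x 10 mm on the lift, 180 mm from the well's axis along the lift's +y; 105 mm above the table at the start; z up. The thin glass slide on it stands 1.5 mm higher and does not count.
- pointer (a point): Tip, on the top face, of the small steel pointer (8 mm wide, 5 mm thick) that is clamped to the round column and ends 4 mm beside the stage's edge; its top face marks the level to which the stage top must be raised (8 to 20 mm above the start); z up.
- bottle: Clear bottle with a red cap, 68 mm across, 190 mm high, bystander. Origin: centre of its underside.
- flask: Conical glass flask, 76 mm across, 130 mm high, bystander. Origin: centre of its underside.
- mug: White mug, 80 mm across, 90 mm high, handle on its +y side, bystander. Origin: centre of its underside.
Things that resemble listed ones, but are neither listed nor needed, are in the scene too. What is shaped like the part that bears crank_head but green or red is not meant.

How it is judged:
On the way:
1. the crank is fully home on the drive while the stage is still down (z of crank_tip in the frame of well below -0.045 m and horizontal distance between crank_tip and well below 0.004 m and angle between crank_tip's own z axis and vertical below 0.08 rad and value of joint spindle below 0.4 rad), for 0.2 s.
At the end, for the whole second after the job is handed in: The stage top is level with the pointer's top edge within 2.5 mm, the crank sits fully home on the drive (tip within 3 mm of full depth, 4 mm of the axis, upright within 0.08 rad), released and at rest (z of crank_tip in the frame of well below -0.045 m and horizontal distance between crank_tip and well below 0.004 m and angle between crank_tip's own z axis and vertical below 0.08 rad and z of stage_top in the frame of pointer between -0.0025 and 0.0025 m and linear speed of crank below 0.01 m/s and velocity of joint spindle below 0.03 rad/s); the robot touches nothing.
It fails at once if the crank is forced: it bears on the drive with more than 40 N or on the lift's well with more than 80 N (contact force between crank and spindle above 40 N or contact force between crank and lift above 80 N).
It fails at once if the robot touches the stage (contact force between any of the arm, the fingers and stage above 1 N).
It fails at once if the bottle, flask or mug is shifted by over 20 mm or tipped (distance of any of bottle, flask, mug from where it was at the start of the episode above 0.02 m or angle between any of bottle, flask, mug's own z axis and vertical above 0.25 rad).
It also fails if it takes over 72 s, if anything falls off the work surface, if the arm or the gripper's body presses on something with over 40 N, if the wrist force passes 120 N, or if a joint passes its speed limit or range.

### The arm

A 6-joint arm with a two-finger parallel gripper is mounted at the origin on the work surface. World frame = base frame: x ahead of the robot, y to its left, z up, the work surface at z = 0. Lengths are in m, angles in rad, forces in N, time in s.
With the tool pointing down it reaches from about 0.425 to 0.95 m from the base axis. Payload 3.5 kg.
Tool frame: the origin (TCP) lies midway between the tips of the shut fingers; the grasp point (between the pads) lies 19 mm behind it (bot.tcp_to_grasp is the distance from the TCP to the grasp point, in m); z points along the fingers, y is the direction in which the jaws open and shut (so a half turn about z gives the same grasp; the last joint's range is limited). The gripper opens to 85 mm and grips with 20 to 120 N. Pads are 22 mm wide; open, the fingers measure 114 mm over their backs; the gripper's body (76 mm by 85 mm) begins 54 mm behind the grasp point. The pads swing forward as they close: fully open they stand 13 mm farther back than shut.
Start: joints at [-1.385, 0.286, 1.577, -0, 1.279, -0.15], TCP at [0.222, -0.637, 0.192] pointing down, gripper open.
Joint ranges: [-2.77, 2.77], [-0.9, 2.22], [0.21, 2.48], [-1.53, 4.67], [0.24, 2.81], [-2.84, 2.84]. Speed limits (rad/s): [2.79, 2.79, 3.14, 3.14, 3.14, 3.14].

### API

Orientations are given as [roll, pitch, yaw] about the fixed x, y, z axes, in that order (R = Rz(yaw) Ry(pitch) Rx(roll)).
In Python, from plant import bot, eyes gives the robot as it stands. Calls block until the motion is done:
- bot.move_ptp(position, orientation): joint-space move of the TCP to a pose.
- bot.move_linear(position, vel=0.15, frame=None, until_force=None): straight line of the TCP; frame=None keeps the orientation; vel is the mean speed in m/s. With until_force (N) it stops when the force on the tool has changed by that much, and returns True; else False.
- bot.goto_joints(angles): joint-space move.
- bot.gripper_to(opening, squeeze=None): finger opening in m; squeeze is the grip in N (None keeps the last); returns when the fingers have stopped.
- bot.pause(seconds).
- bot.ik(position, orientation): joint angles nearest the present ones, or None.
- bot.state(): the state.
- eyes.snapshot(name): name is "scene" or "top" or "wrist"; returns (picture, depth): 400x640x3 uint8, red, green, blue; 400x640 float32, m along the optical axis (not along the pixel's ray), 0 where there is no reading.
- eyes.camera_model(name): a dict with "vfov" (degrees; the focal length in pixels is half the picture's height over the tangent of half this angle, whatever the lens; pixels are square), "cx", "cy" (the principal point, pixels), "k1" (the pictures are not rectified: a ray, as slopes to the right and down, at radius r is drawn at 1 + k1 r^2 times it, then the intrinsics apply), "rvec" (rotation vector, rad) and "tvec" (3), from world to camera coordinates, as OpenCV has them; the wrist camera has in their place "tool_from_camera" (4x4, takes a point from camera to tool coordinates, whose origin is the TCP and whose axes are the flange's). Camera axes: x right, y down, z forward; pixel columns grow to the right and rows downward; lengths in m; the calibration is good to about 2 mm. A picture is of the moment at which its call begins: read the wrist's pose just before it. camera_model takes no time and is no camera call.
A pose or a line that the arm cannot do raises bot.PlanningError and nothing moves.
- bot.job_done(): hands the job in, once; it reports no verdict.
The state is a dict: "time_s": time; "joints": joint angles; "joint_velocities": joint speeds; "effort": joint torques, N m; "tcp_pos": TCP position; "ee_rot": TCP orientation; "wrist_force": force on the tool from outside, world axes, zero at the start; "wrist_torque": the same for the moment, N m; "finger_gap": finger opening in m.
Only numpy, scipy, OpenCV 4.12 (cv2) and the standard library are available. Lean on these libraries where they do the work, as an engineer would, in place of code of your own. Each camera call takes 0.05 s, during which the arm holds its last target. There are 200 camera calls.

## Working session

There is one attempt and no reset: what is moved stays moved. The work goes in short steps, each a Python script; the robot and the scene stay as the last script left them, time stands still between calls to the robot, and variables do not carry over. Pictures are saved under pics/ and viewed, about 8 in all and at most 12, crops included, and the job is handed in when it is done.

```bash
ls; mkdir -p pics; cat > h.py <<'E'
import numpy as np, cv2
from plant import bot, eyes
from scipy.spatial.transform import Rotation as R
def snap(n,f=None):
    T=None
    if n=="wrist":
        s=bot.state(); T=np.eye(4); T[:3,3]=s["tcp_pos"]; T[:3,:3]=R.from_euler("xyz",s["ee_rot"]).as_matrix()
    p,d=eyes.snapshot(n)
    if f: cv2.imwrite("pics/"+f,p[:,:,::-1]); np.savez("pics/"+f[:-4]+".npz",p=p,d=d,T=T if T is not None else 0)
    return p,d,T
def cam(n,T=None):
    m=eyes.camera_model(n); f=200/np.tan(np.radians(m["vfov"])/2)
    K=np.array([[f,0,m["cx"]],[0,f,m["cy"]],[0,0,1.]])
    if n=="wrist": W=T@np.array(m["tool_from_camera"])
    else:
        W=np.eye(4); r=cv2.Rodrigues(np.array(m["rvec"],float))[0]; W[:3,:3]=r.T; W[:3,3]=-r.T@np.array(m["tvec"],float).ravel()
    return K,np.array([m["k1"],0,0,0.]),W
def ray(n,uv,T=None):
    K,D,W=cam(n,T); q=cv2.undistortPoints(np.array(uv,float).reshape(-1,1,2),K,D).reshape(-1,2)
    d=np.c_[q,np.ones(len(q))]; return W[:3,3],d@W[:3,:3].T   # unit camera-z scaling: times depth gives point
def plane(n,uv,z,T=None):
    o,d=ray(n,uv,T); return o+d*((z-o[2])/d[:,2])[:,None]
def proj(n,P,T=None):
    K,D,W=cam(n,T); M=np.linalg.inv(W)
    return cv2.projectPoints(np.array(P,float).reshape(-1,1,3),cv2.Rodrigues(M[:3,:3])[0],M[:3,3],K,D)[0].reshape(-1,2)
def cloud(n,d,T=None):
    v,u=np.mgrid[:400,:640]; o,r=ray(n,np.c_[u.ravel(),v.ravel()],T)
    return (o+r*d.reshape(-1,1)).reshape(400,640,3)
E
python3 - <<'E'
from h import *
print(bot.state())
for n in("scene","top"): print(n,eyes.camera_model(n)); snap(n,n+"0.png")
print(eyes.camera_model("wrist"))
E
```

```text
pics
{'time_s': 0.0, 'joints': array([-1.38498795e+00,  2.87164623e-01,  1.57814604e+00, -2.15513341e-06,
        1.27860191e+00, -1.50023056e-01]), 'joint_velocities': array([ 5.77871606e-04, -1.12009148e-03, -8.73965135e-05,  7.88726716e-04,
        1.97774100e-03,  4.81158080e-04]), 'effort': array([-2.75782426e-03, -4.05982733e+01, -2.92629987e+01, -3.12162319e-04,
        5.78931067e-03,  3.60599358e-06]), 'tcp_pos': array([ 0.22232453, -0.6365575 ,  0.19046474]), 'ee_rot': array([-3.13929849e+00, -3.44697281e-04,  3.35831661e-01]), 'wrist_force': array([-0.19487009,  0.37803327,  0.2079017 ]), 'wrist_torque': array([ 0.01208787,  0.02636559, -0.05907829]), 'finger_gap': 0.08586042354041015}
scene {'vfov': 44.15061882449088, 'cx': 319.12618422324465, 'cy': 196.81943144004015, 'k1': -0.04454074894952421, 'rvec': array([ 1.57702159,  1.87381312, -0.89287519]), 'tvec': array([ 0.10773722, -0.24308795,  1.85604782])}
top {'vfov': 53.25156709126569, 'cx': 317.5944628148756, 'cy': 201.78555042063454, 'k1': -0.03317572691232029, 'rvec': array([ 2.2144438 , -2.16119901,  0.09456239]), 'tvec': array([-0.03540962,  0.5308085 ,  1.3073125 ])}
{'vfov': 68.1659388293349, 'cx': 316.32656149114024, 'cy': 203.0547582614665, 'k1': -0.037336216970222436, 'tool_from_camera': array([[-2.56587446e-05, -9.54998662e-01, -2.96610107e-01,
         7.60821496e-02],
       [ 9.99999998e-01, -4.25787189e-05,  5.05845038e-05,
         5.87321276e-04],
       [-6.09374118e-05, -2.96610105e-01,  9.54998661e-01,
        -1.82583041e-01],
       [ 0.00000000e+00,  0.00000000e+00,  0.00000000e+00,
         1.00000000e+00]])}
```

View pics/scene0.png

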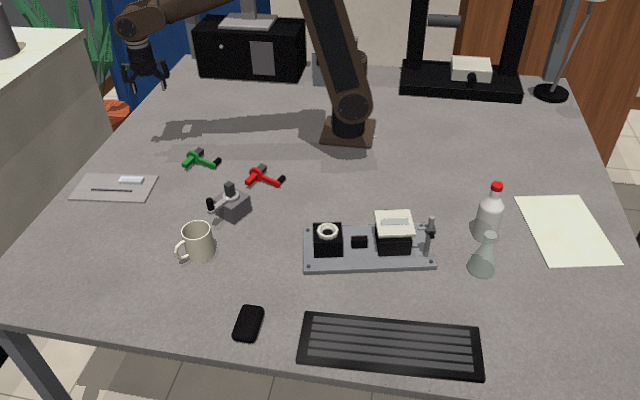

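View pics/top0.png

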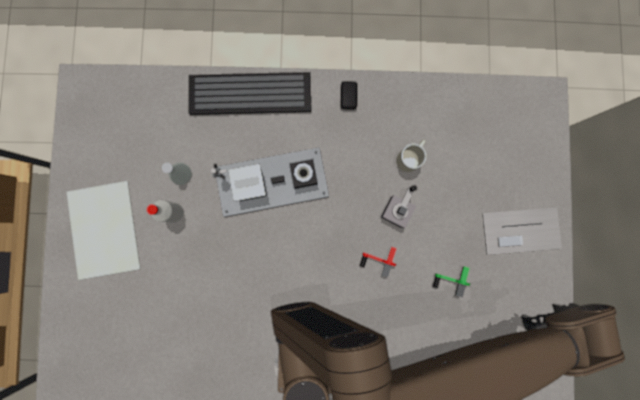

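Candidates for the crank: the grey one in its block, scene (230,195) / top (402,210), the red one at scene (265,177) and the green one at scene (200,158). I choose the grey/steel one. The well's collar is at top (303,173), the stage at (247,182) and the pointer near (218,170).

```bash
python3 - <<'E'
from h import *
d=np.load("pics/top0.npz")["d"]; C=cloud("top",d)
for nm,(u,v) in dict(crankhead=(402,210),handle=(413,188),well=(303,173),stage=(247,182),ptr=(218,172),mug=(413,157),bottle=(155,210),flask=(175,172),table=(340,260)).items():
    print(nm,C[v,u].round(3), plane("top",[(u,v)],0.1)[0].round(3))
s=np.load("pics/scene0.npz")["d"]; S=cloud("scene",s)
for nm,(u,v) in dict(head=(229,186),handle=(210,204),collar=(327,227),stage=(394,222)).items(): print(nm,S[v,u].round(3))
# zone of high points near rest
m=(np.abs(C[...,0]-C[210,402,0])<.12)&(np.abs(C[...,1]-C[210,402,1])<.12)
for a in (.055,.07,.095):
    q=m&(C[...,2]>a); P=C[q]; print(a,len(P),P.mean(0).round(3),P[:,2].max().round(3))
g=cv2.resize(cv2.imread("pics/scene0.png")[165:275,180:450],None,fx=2.9,fy=2.9,interpolation=cv2.INTER_CUBIC); cv2.imwrite("pics/c1.png",g)
E
```

```text
crankhead [ 0.506 -0.285  0.11 ] [ 0.506 -0.287  0.1  ]
handle [ 0.576 -0.32   0.106] [ 0.576 -0.321  0.1  ]
well [0.619 0.027 0.074] [0.615 0.026 0.1  ]
stage [0.581 0.2   0.108] [0.582 0.201 0.1  ]
ptr [0.608 0.288 0.124] [0.612 0.293 0.1  ]
mug [ 0.695 -0.345  0.002] [ 0.675 -0.321  0.1  ]
bottle [0.483 0.449 0.191] [0.487 0.486 0.1  ]
flask [0.611 0.435 0.084] [0.608 0.429 0.1  ]
table [ 0.34  -0.102  0.002] [ 0.346 -0.095  0.1  ]
head [ 0.519 -0.279  0.117]
handle [ 0.583 -0.317  0.097]
collar [0.601 0.024 0.076]
stage [0.585 0.203 0.106]
0.055 733 [ 0.515 -0.29   0.07 ] 0.118
0.07 222 [ 0.53  -0.296  0.089] 0.118
0.095 97 [ 0.531 -0.298  0.109] 0.118
```

View pics/c1.png

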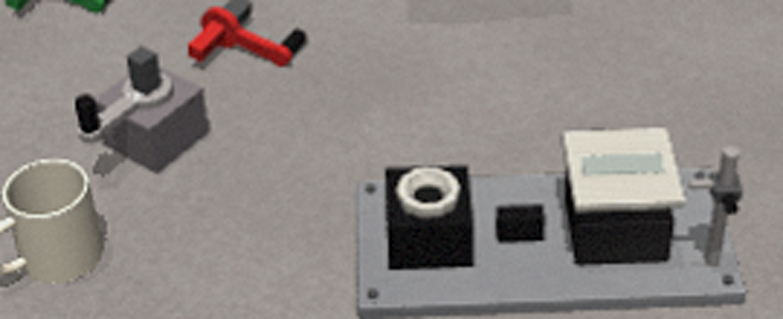

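The crop confirms it: a steel crank with a dark head stands in the grey block, its arm pointing to a black handle on the left. Red and green cranks lie loose nearby. The collar, stage with slide, and column with pointer are on the lift. Next, two wrist looks at the crank.

```bash
python3 - <<'E'
from h import *
yaw=-0.46+np.pi; c=np.array([.508,-.285])
t=np.array([np.sin(yaw),-np.cos(yaw)])
for i,s in enumerate((-.03,.03)):
    p=[*(c+s*t),.225]; q=bot.ik(p,[np.pi,0,yaw]); print(None if q is None else np.round(q,2))
    if i==0: bot.goto_joints(q)
    else: bot.move_linear(p)
    st=bot.state(); print(st["time_s"],st["tcp_pos"],st["ee_rot"],p)
    P,d,T=snap("wrist",f"w{i}.png")
    C=cloud("wrist",d,T); r=np.hypot(C[...,0]-c[0],C[...,1]-c[1])
    m=(r<.035)&(C[...,2]>.103)&(d>0); X=C[m]; print("head",m.sum(),np.median(X[:,2]),X.mean(0).round(4),cv2.minAreaRect((X[:,:2]*1000).astype(np.float32)))
    m=(r>.05)&(r<.12)&(C[...,2]>.095)&(C[...,2]<.13)&(d>0); X=C[m]; print("handle",m.sum(),np.median(X[:,2]),X.mean(0).round(4))
a,b=cv2.imread("pics/w0.png"),cv2.imread("pics/w1.png"); cv2.imwrite("pics/w01.png",cv2.resize(np.vstack([a[60:360],b[60:360]]),(640,600)))
E
```

```text
[-0.74  0.06  1.77  0.    1.31 -1.85]
1.6667 [ 0.4944203  -0.31238836  0.22488537] [-3.14133641e+00 -1.58881819e-04  2.68037574e+00] [np.float64(0.4946815567910344), np.float64(-0.31188157492576574), 0.225]
head 18527 0.34249830744966947 [ 0.5024 -0.2761  0.3316] ((504.6846008300781, -282.52154541015625), (69.73653411865234, 29.308330535888672), 54.13546371459961)
handle 283 0.10967408289181096 [ 0.5731 -0.3217  0.1076]
[-0.63  0.06  1.78  0.    1.31 -1.74]
2.2667 [ 0.52120915 -0.25845564  0.22495057] [-3.14097175e+00 -6.40058920e-05  2.68183469e+00] [np.float64(0.5213184432089656), np.float64(-0.2581184250742342), 0.225]
head 18134 0.3429907489012837 [ 0.4974 -0.2858  0.3317] ((503.4927978515625, -283.7904052734375), (69.82881164550781, 28.66217803955078), 74.15564727783203)
handle 283 0.10970308198112899 [ 0.5736 -0.3207  0.1077]
```

View pics/w01.png

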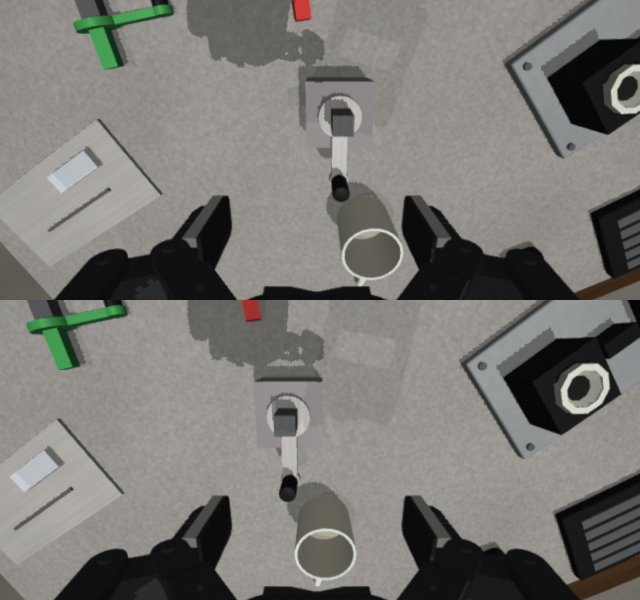

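The two views stacked: the crank head's top is at (342,123) in the upper one and (285,423) in the lower one. The handle is below each, the mug is clear of it, and the collar is at the right edge.

```bash
cat >> h.py <<'E'
def topface(C,d,c,rad,z0,z1):
    m=(np.hypot(C[...,0]-c[0],C[...,1]-c[1])<rad)&(C[...,2]>z0)&(C[...,2]<z1)&(d>0)
    return m,C[m]
E
python3 - <<'E'
from h import *
c=[.508,-.285]; rr=[]
for i in (0,1):
    z=np.load(f"pics/w{i}.npz"); d,T=z["d"],z["T"]; C=cloud("wrist",d,T)
    m,X=topface(C,d,c,.04,.1,.13); zt=np.percentile(X[:,2],80); 
    m,X=topface(C,d,c,.04,zt-.004,zt+.004)
    v,u=np.nonzero(m); rect=cv2.minAreaRect(np.c_[u,v].astype(np.float32)); uv=rect[0]
    print("zt",zt,len(X),X.mean(0).round(4),cv2.minAreaRect((X[:,:2]*1000).astype(np.float32)),rect)
    print(" plane .114",plane("wrist",[uv],.114,T)); rr.append(ray("wrist",[uv],T))
    m,H=topface(C,d,[.573,-.321],.03,.104,.116); h=cv2.minEnclosingCircle((H[:,:2]*1000).astype(np.float32)); print(" handle",H.mean(0),h, "yaw",np.arctan2(H[:,1].mean()-X[:,1].mean(),H[:,0].mean()-X[:,0].mean()))
    m,X=topface(C,d,[.617,.027],.05,.078,.095); print(" collar",len(X), X.mean(0) if len(X) else 0, cv2.minEnclosingCircle((X[:,:2]*1000).astype(np.float32)) if len(X) else 0)
(o1,a),(o2,b)=rr; A=np.c_[a[0],-b[0]]; s=np.linalg.lstsq(A,o2-o1,rcond=None)[0]; print("tri",o1+s[0]*a[0],o2+s[1]*b[0])
E
```

```text
zt 0.11513536114025061 455 [ 0.5042 -0.287   0.1146] ((504.42547607421875, -287.13836669921875), (21.898277282714844, 21.70472526550293), 62.71156311035156) ((343.0, 185.5), (21.0, 22.0), 90.0)
 plane .114 [[ 0.50403185 -0.28697871  0.114     ]]
 handle [ 0.57424344 -0.32196316  0.10964182] ((575.330810546875, -322.37689208984375), 9.866781234741211) yaw -0.4627502539236779
 collar 930 [0.61633473 0.0148247  0.08351575] ((626.3390502929688, 21.527273178100586), 36.55891418457031)
zt 0.11508342694307012 474 [ 0.5043 -0.2869  0.1145] ((504.44384765625, -287.0166320800781), (22.131816864013672, 22.085371017456055), 64.1385269165039) ((284.0, 185.5), (21.0, 22.0), 90.0)
 plane .114 [[ 0.50404262 -0.28709617  0.114     ]]
 handle [ 0.57439476 -0.32138229  0.10962818] ((575.2636108398438, -321.8557434082031), 9.806371688842773) yaw -0.45767470257450943
 collar 1553 [0.61895747 0.02621745 0.08377737] ((619.0233154296875, 25.94774627685547), 29.280193328857422)
tri [ 0.50390543 -0.28696576  0.11448132] [ 0.50395761 -0.2869916   0.11449572]
```

```bash
python3 - <<'E'
from h import *
yaw=2.2
for i,p in enumerate(([.61,.03,.24],[.60,.12,.27],[.60,.20,.27])):
    bot.move_ptp(p,[np.pi,0,yaw]); bot.pause(.15); st=bot.state(); print(st["time_s"],st["tcp_pos"],st["joints"].round(2))
    P,d,T=snap("wrist",f"l{i}.png"); C=cloud("wrist",d,T)
    m,X=topface(C,d,[.619,.026],.034,.08,.09)
    if len(X)>300:
        A=np.c_[X[:,:2],np.ones(len(X))]; print(" collar",len(X),np.median(X[:,2]),X.mean(0),cv2.minEnclosingCircle((X[:,:2]*1000).astype(np.float32)))
    m,X=topface(C,d,[.584,.202],.09,.098,.112)
    if len(X): print(" stage",len(X),np.median(X[:,2]),cv2.minAreaRect((X[:,:2]*1000).astype(np.float32)))
a=[cv2.imread(f"pics/l{i}.png") for i in (1,2)]; cv2.imwrite("pics/l.png",np.vstack([x[:300] for x in a]))
E
```

```text
3.625 [0.61000109 0.02859683 0.23991878] [-0.12  0.11  1.69 -0.    1.34 -0.75]
 collar 1114 0.0853188449766343 [0.61990776 0.02689891 0.08474377] ((620.002685546875, 26.656118392944336), 28.967628479003906)
 stage 8364 0.10572536261952331 ((582.26220703125, 198.84068298339844), (101.10362243652344, 93.75370025634766), 12.56309700012207)
4.2917 [0.59983534 0.11892906 0.26914518] [ 0.03  0.1   1.65 -0.    1.39 -0.6 ]
 collar 804 0.08513903950957047 [0.61967039 0.02765961 0.08457006] ((619.9000244140625, 26.899818420410156), 28.748220443725586)
 stage 8202 0.1057403722668846 ((579.4945678710938, 218.4742431640625), (102.99690246582031, 132.8790283203125), 11.680956840515137)
4.9083 [0.60018028 0.19874795 0.26973325] [ 0.16  0.15  1.6  -0.    1.4  -0.47]
 collar 743 0.08495687483442216 [0.61903587 0.02705031 0.08436289] ((619.2155151367188, 27.529991149902344), 29.227624893188477)
 stage 7043 0.10579869453586149 ((578.2880859375, 217.89517211914062), (100.54219055175781, 132.0994873046875), 12.038896560668945)
```

View pics/l.png

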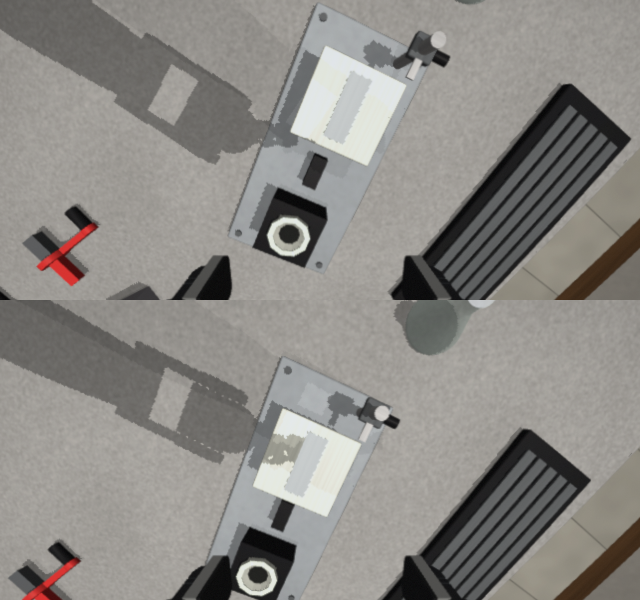

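Upper view: collar (288,237), stage (348,105), bright pointer strip (416,70). Lower view: collar (257,578), stage (308,462), pointer (366,431).

```bash
python3 - <<'E'
from h import *
rs={}
for i,(uc,vc) in ((1,(416,70)),(2,(366,131))):
    z=np.load(f"pics/l{i}.npz"); p,d,T=z["p"].astype(int),z["d"],z["T"]; C=cloud("wrist",d,T)
    w=np.s_[vc-14:vc+15,uc-14:uc+15]; m=np.zeros(d.shape,bool); m[w]=(p[w].min(-1)>150)
    X=C[m]; X=X[np.abs(X[:,2]-np.median(X[:,2]))<.006]; print("ptr n",len(X),"z med",np.median(X[:,2]),np.percentile(X[:,2],[5,25,75,95]).round(4),X.mean(0).round(4))
    v,u=np.nonzero(m); rs.setdefault("p",[]).append(ray("wrist",[cv2.minAreaRect(np.c_[u,v].astype(np.float32))[0]],T))
    # stage plate without slide, near the pointer side
    mm,S=topface(C,d,[.582,.203],.06,.1,.1085); print(" stage z",np.median(S[:,2]),np.percentile(S[:,2],[10,90]).round(4))
    S2=S[np.hypot(*(S[:,:2]-X[:,:2].mean(0)).T)<.045]; print(" near",len(S2),np.median(S2[:,2]))
# collar by outer and inner ellipse
for i in (0,1,2):
    z=np.load(f"pics/l{i}.npz"); p,d,T=z["p"],z["d"],z["T"]; c=proj("wrist",[[.6197,.027,.085]],T)[0]
    v,u=np.mgrid[:400,:640]; m=((np.hypot(u-c[0],v-c[1])<32)&(p.min(-1)>140)).astype(np.uint8)
    cs,hi=cv2.findContours(m,cv2.RETR_CCOMP,cv2.CHAIN_APPROX_NONE)
    for k,q in enumerate(cs):
        if len(q)>30:
            e=cv2.fitEllipse(q); print(i,"hole" if hi[0][k][3]>=0 else "outer",np.round(e[0],1),np.round(e[1],1),plane("wrist",[e[0]],.085,T)[0].round(4))
            if hi[0][k][3]<0: rs.setdefault("w",[]).append(ray("wrist",[e[0]],T))
for k,l in rs.items():
    A=np.zeros((3,3)); b=np.zeros(3)
    for o,q in l:
        n=q[0]/np.linalg.norm(q[0]); M=np.eye(3)-np.outer(n,n); A+=M; b+=M@o
    print(k,np.linalg.solve(A,b))
E
```

```text
ptr n 237 z med 0.01847610700426744 [0.017  0.0178 0.019  0.0199] [0.6339 0.2951 0.0185]
 stage z 0.1057488018927851 [0.1046 0.1072]
 near 0 nan
ptr n 391 z med 0.018578959444905674 [0.017  0.018  0.0191 0.02  ] [0.6284 0.2759 0.0185]
 stage z 0.10581738844567709 [0.1048 0.1072]
 near 436 0.10562118678729462
0 outer [322.  184.1] [46.2 47.3] [0.6194 0.0273 0.085 ]
0 hole [323.7 182. ] [25.6 29.9] [0.6194 0.0305 0.085 ]
1 outer [277.9 262. ] [ 7.5 41. ] [ 0.6297 -0.0132  0.085 ]
1 outer [315.5 249.2] [ 3.  24.5] [0.6604 0.0334 0.085 ]
1 outer [288.2 236.2] [37.9 41.1] [0.6194 0.0274 0.085 ]
1 hole [289.4 233.6] [21.5 23.9] [0.6185 0.0314 0.085 ]
2 outer [248.3 301.9] [11.4 43.7] [ 0.6316 -0.014   0.085 ]
2 outer [283.  290.2] [ 4.4 30.9] [0.6615 0.0326 0.085 ]
2 outer [256.2 277.7] [33.7 39.2] [0.6193 0.0273 0.085 ]
2 hole [257.7 274.6] [18.8 22.3] [0.6183 0.0328 0.085 ]
p [0.61461311 0.27513767 0.1162418 ]
w [0.61844593 0.05525209 0.16065643]
  return _methods._mean(a, axis=axis, dtype=dtype,
  ret = ret.dtype.type(ret / rcount)
```

```bash
python3 - <<'E'
from h import *
w=np.array([.6195,.0272]); a=.208; L=np.array([[np.cos(a),np.sin(a)],[-np.sin(a),np.cos(a)]])
for i,(uc,vc) in ((1,(416,70)),(2,(366,131))):
    z=np.load(f"pics/l{i}.npz"); p,d,T=z["p"].astype(int),z["d"],z["T"]; C=cloud("wrist",d,T)
    s=np.s_[vc-16:vc+17,uc-16:uc+17]; X=C[s].reshape(-1,3); g=p[s].min(-1).ravel(); ok=(X[:,2]>.1085)&(g>130)&(X[:,2]<.14); X=X[ok]
    l=(X[:,:2]-w)@L.T
    print(i,len(X),"z",np.percentile(X[:,2],[2,10,25,50,75,90,98]).round(4))
    k=np.abs(X[:,2]-np.median(X[:,2]))<.0025; print("  lift xy min/max",l[k].min(0).round(4),l[k].max(0).round(4),"z mean",X[k,2].mean().round(4),k.sum())
    mm,S=topface(C,d,[.582,.203],.08,.1,.108); ls=(S[:,:2]-w)@L.T; print("  stage",cv2.minAreaRect((ls*1000).astype(np.float32)),ls.min(0),ls.max(0))
    edge=S[np.abs(np.abs(ls[:,0])-.042)<.006]; print("  stage strip z",np.median(edge[:,2]))
# scene camera check
d=np.load("pics/scene0.npz")["d"]; p=np.load("pics/scene0.npz")["p"].astype(int); C=cloud("scene",d); uv=proj("scene",[[.60,.262,.12]])[0]; print(uv)
u,v=uv.round().astype(int); s=np.s_[v-12:v+13,u-12:u+13]; X=C[s].reshape(-1,3); X=X[(X[:,2]>.11)&(X[:,2]<.135)]; l=(X[:,:2]-w)@L.T
for q in np.c_[l,X[:,2]][l[:,1]>.22][:40]: print(q.round(3),end=" ")
E
```

```text
1 173 z [0.1195 0.1216 0.122  0.1227 0.1234 0.1238 0.1243]
  lift xy min/max [0.0394 0.2327] [0.0476 0.2533] z mean 0.1228 165
  stage ((-0.8962440490722656, 179.68722534179688), (100.36197662353516, 100.85543060302734), 0.3073415756225586) [-0.05115112  0.12909999] [0.04933093 0.22988537]
  stage strip z 0.10554909090978137
2 155 z [0.1201 0.1215 0.1225 0.123  0.1234 0.1238 0.1242]
  lift xy min/max [0.0398 0.2329] [0.0562 0.2577] z mean 0.1229 150
  stage ((-0.8695487976074219, 179.22637939453125), (100.55615997314453, 100.49373626708984), 0.2269367277622223) [-0.0512551   0.12904659] [0.04937551 0.22964649]
  stage strip z 0.10560051107937946
[416.6907357  224.33500161]
[0.029 0.253 0.12 ] [0.034 0.254 0.125] [0.033 0.257 0.124] [0.035 0.259 0.125] [0.045 0.259 0.135] [0.035 0.252 0.122] [0.037 0.254 0.124] [0.037 0.256 0.124] [0.039 0.259 0.125] [0.047 0.258 0.133] [0.048 0.261 0.134] [0.041 0.245 0.124] [0.038 0.248 0.122] [0.042 0.25  0.125] [0.041 0.253 0.124] [0.042 0.255 0.125] [0.046 0.257 0.129] [0.048 0.259 0.13 ] [0.05  0.261 0.132] [0.04  0.233 0.12 ] [0.043 0.234 0.124] [0.042 0.237 0.122] [0.042 0.24  0.122] [0.046 0.241 0.126] [0.046 0.244 0.125] [0.045 0.247 0.125] [0.045 0.25  0.124] [0.046 0.252 0.125] [0.041 0.256 0.12 ] [0.044 0.258 0.123] [0.046 0.26  0.125] [0.046 0.262 0.125] [0.047 0.231 0.124] [0.047 0.234 0.124] [0.046 0.237 0.122] [0.047 0.239 0.123] [0.045 0.242 0.122] [0.048 0.244 0.124] [0.045 0.247 0.121] [0.049 0.249 0.125]
```

```bash
python3 - <<'E'
from h import *
def rep(t):
    s=bot.state(); print(t,round(s["time_s"],2),"p",s["tcp_pos"].round(4),"yaw",s["ee_rot"].round(4),"j6",s["joints"][5].round(3),"F",s["wrist_force"].round(1),"M",s["wrist_torque"].round(2),"gap",round(s["finger_gap"],4))
h=[.5043,-.2870]; y=-.46+np.pi
bot.move_ptp([*h,.16],[np.pi,0,y]); rep("over")
bot.move_linear([*h,.077],vel=.12); rep("down")
bot.gripper_to(.0,squeeze=60); rep("grip")
bot.move_linear([*h,.185],vel=.12); rep("lift")
bot.move_ptp([.6195,.0272,.185],[np.pi,0,.3+np.pi]); bot.pause(.2); rep("well")
snap("scene","s1.png"); snap("wrist","w2.png")
a=cv2.imread("pics/s1.png")[120:270,250:450]; b=cv2.imread("pics/w2.png"); cv2.imwrite("pics/v5.png",np.hstack([cv2.resize(a,(400,300),interpolation=cv2.INTER_CUBIC),cv2.resize(b,(400,300))]))
E
```

```text
over 6.8 p [ 0.5048 -0.2866  0.1603] yaw [3.1415e+00 6.0000e-04 2.6823e+00] j6 -1.803 F [-0.1  0.4 -0.1] M [-0.04  0.03  0.07] gap 0.0856
down 7.64 p [ 0.5049 -0.2874  0.0778] yaw [-3.1412e+00  1.5000e-03  2.6818e+00] j6 -1.803 F [ 0.2 -0.2 -0.2] M [0.05 0.07 0.05] gap 0.0856
grip 8.41 p [ 0.5043 -0.287   0.0769] yaw [ 3.1415e+00 -1.0000e-04  2.6815e+00] j6 -1.803 F [-0.2  0.3 -0.3] M [ 0.01 -0.01  0.03] gap -0.0002
lift 9.46 p [ 0.5037 -0.2866  0.1838] yaw [ 3.1411e+00 -2.0000e-03  2.6816e+00] j6 -1.803 F [-0.3  0.6  0.3] M [ 0.05 -0.01 -0.01] gap 0.0001
well 10.93 p [0.6195 0.0258 0.185 ] yaw [-3.1414e+00 -1.0000e-04 -2.8437e+00] j6 -1.99 F [-0.1  0.1  1.2] M [-0.03  0.02 -0.03] gap 0.0001
```

View pics/v5.png

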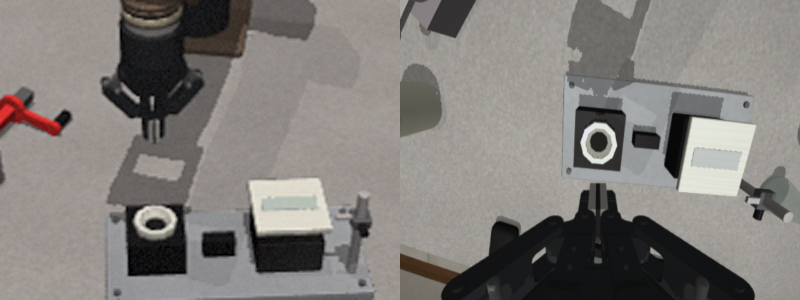

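The view shows an empty, shut gripper over the lift: the grasp missed. Checking the crank.

```bash
python3 - <<'E'
from h import *
s=bot.state(); print("TCP scene px",proj("scene",[s["tcp_pos"]]))
p,d,T=snap("wrist"); print("TCP wrist px",proj("wrist",[s["tcp_pos"]],T))
snap("top","t2.png"); a=cv2.imread("pics/s1.png")[150:270,170:330]; b=cv2.imread("pics/t2.png")[130:290,330:490]
cv2.imwrite("pics/v6.png",np.hstack([cv2.resize(a,(400,300),interpolation=3),cv2.resize(b,(300,300),interpolation=3)]))
d=np.load("pics/t2.npz")["d"]; C=cloud("top",d); m=(np.abs(C[...,0]-.54)<.12)&(np.abs(C[...,1]+.3)<.1)&(C[...,2]>.09)&(C[...,2]<.13); v,u=np.nonzero(m); print(len(u), C[m].mean(0) if len(u) else 0, u.min(),u.max(),v.min(),v.max())
E
```

```text
TCP scene px [[326.43965049 201.01277334]]
TCP wrist px [[317.2125635  229.92521901]]
108 [ 0.53834901 -0.30016325  0.10738922] 397 422 163 214
```

View pics/v6.png

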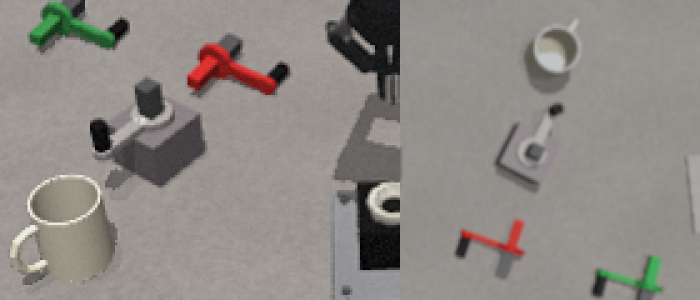

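The crank still stands untouched in its rest. The fingertips show about 10 px higher in the scene view than the stated TCP projects, so I measure where the tips really are.

```bash
python3 - <<'E'
from h import *
s=bot.state(); t=s["tcp_pos"]; print(t, s["finger_gap"], bot.tcp_to_grasp)
p,d,T=snap("wrist","w3.png"); C=cloud("wrist",d,T); Ti=np.linalg.inv(T); Q=C@Ti[:3,:3].T+Ti[:3,3]
m=(d>0)&(np.abs(Q[...,0])<.04)&(np.abs(Q[...,1])<.07)&(Q[...,2]<.04)&(Q[...,2]>-.12)
X=Q[m]; print("wrist: tool z pct",np.percentile(X[:,2],[50,90,97,99,100]).round(4)); k=X[:,2]>np.percentile(X[:,2],97); print(X[k].min(0),X[k].max(0))
p,d,_=snap("scene","s3.png"); C=cloud("scene",d); m=(np.hypot(C[...,0]-t[0],C[...,1]-t[1])<.06)&(C[...,2]>.13)&(C[...,2]<.26)
v,u=np.nonzero(m); X=C[m]; print("scene",len(X),"zmin",np.sort(X[:,2])[:8].round(4),X[X[:,2]<X[:,2].min()+.015].mean(0).round(4), "row max",v.max(),u[v==v.max()])
E
```

```text
[0.61950944 0.02662715 0.18503799] 0.00041268455397398433 0.0187
wrist: tool z pct [-0.1056 -0.0835 -0.0601 -0.0508 -0.0425]
[ 0.0057375  -0.01403472 -0.060116  ] [ 0.01173005  0.01319949 -0.04253227]
scene 109 zmin [0.2255 0.2272 0.2284 0.2289 0.2302 0.2304 0.2309 0.2309] [0.6286 0.0304 0.2343] row max 191 [325 326]
```

Both cameras show the tips about 41 mm short of the stated TCP (tool z ≈ -0.0425, scene z 0.2255 against TCP 0.185). That explains the miss. I'll regrasp 40 mm deeper with a force guard.

```bash
cat >> h.py <<'E'
def rep(t):
    s=bot.state(); print(t,round(s["time_s"],2),"p",s["tcp_pos"].round(4),"yaw",round(s["ee_rot"][2],3),"j6",s["joints"][5].round(3),"F",s["wrist_force"].round(1),"M",s["wrist_torque"].round(2),"gap",round(s["finger_gap"],4)); return s
E
python3 - <<'E'
from h import *
h=[.5043,-.2870]; y=-.46+np.pi
bot.move_ptp([*h,.12],[np.pi,0,y]); bot.gripper_to(.085); rep("over")
print(bot.move_linear([*h,.038],vel=.1,until_force=8)); rep("down")
bot.gripper_to(.0,squeeze=60); s=rep("grip")
if s["finger_gap"]>.015:
    bot.move_linear([*h,.060],vel=.06); rep("lift1")
    bot.move_linear([*h,.145],vel=.12); rep("lift")
    snap("scene","s4.png"); cv2.imwrite("pics/v7.png",cv2.resize(cv2.imread("pics/s4.png")[110:270,150:350],(600,480),interpolation=3))
E
```

```text
over 13.29 p [ 0.5043 -0.287   0.12  ] yaw 2.681 j6 -1.803 F [ 0.3  0.4 -0.7] M [ 0.07 -0.01 -0.02] gap 0.0853
False
down 14.26 p [ 0.5049 -0.2875  0.0388] yaw 2.682 j6 -1.803 F [ 0.1 -0.2 -0.7] M [0.02 0.02 0.03] gap 0.0849
grip 14.86 p [ 0.5045 -0.2872  0.0383] yaw 2.682 j6 -1.803 F [0.1 0.1 1.4] M [ 0.02  0.02 -0.01] gap 0.0216
lift1 15.38 p [ 0.5043 -0.287   0.0603] yaw 2.682 j6 -1.803 F [-0.1 -0.6 -3.2] M [-0.01  0.04  0.01] gap 0.0209
lift 16.23 p [ 0.5037 -0.2865  0.1439] yaw 2.682 j6 -1.803 F [ 0.7 -0.7 -3.6] M [-0.05  0.05 -0.03] gap 0.0211
```

View pics/v7.png

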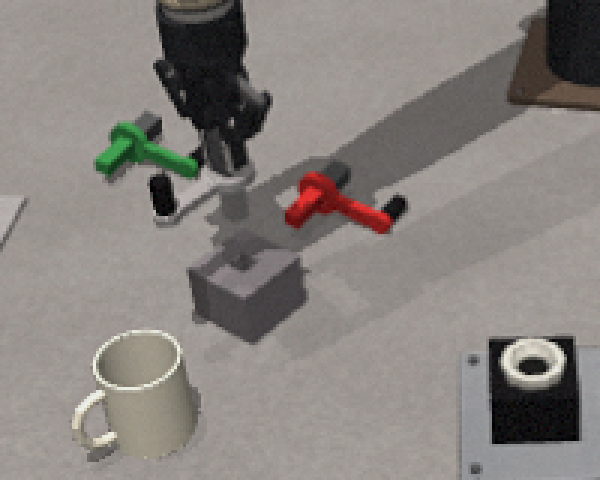

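The crank hangs upright in the gripper, clear of its block (gap 21 mm, about 3 N). Now to the well, then feel the way in and centre in the bore.

```bash
python3 - <<'E'
from h import *
w=np.array([.6195,.0272])
bot.move_ptp([*w,.145],[np.pi,0,.3+np.pi]); bot.pause(.15); rep("over")
hit=bot.move_linear([*w,.113],vel=.1,until_force=6); rep(f"mouth {hit}")
hit=bot.move_linear([*w,.090],vel=.03,until_force=6); s=rep(f"bore {hit}")
if s["tcp_pos"][2]<.094:
    c=w.copy(); z=.091
    for k in (0,1):
        e=[]
        for sg in (1,-1):
            g=c.copy(); g[k]+=sg*.005
            hit=bot.move_linear([*g,z],vel=.012,until_force=4); s=rep(f"probe {k} {sg} {hit}"); e.append(s["tcp_pos"][k])
        c[k]=np.mean(e)
        bot.move_linear([*c,z],vel=.02)
    print("centre",c,"vs",w); rep("centred")
E
```

```text
over 17.7 p [0.6195 0.0257 0.145 ] yaw -2.844 j6 -1.99 F [-0.2 -0.1 -3.9] M [0.01 0.03 0.05] gap 0.0212
mouth False 18.17 p [0.619  0.027  0.1121] yaw -2.842 j6 -1.99 F [ 0.1 -0.2 -2.8] M [-0.04  0.01 -0.  ] gap 0.0211
bore False 19.08 p [0.6197 0.0272 0.0902] yaw -2.842 j6 -1.99 F [ 0.2  0.5 -4. ] M [ 0.02  0.04 -0.06] gap 0.0214
probe 0 1 True 19.5 p [0.6211 0.0274 0.0889] yaw -2.841 j6 -1.989 F [-0.3  0.3 -3. ] M [-0.04  0.09 -0.01] gap 0.0211
probe 0 -1 True 19.93 p [0.6172 0.0268 0.0891] yaw -2.841 j6 -1.991 F [ 2.1 -0.8 -2.2] M [-0.16 -0.58  0.  ] gap 0.021
probe 1 1 True 20.74 p [0.6189 0.0304 0.0897] yaw -2.84 j6 -1.982 F [ 2.5 -0.8 -1.7] M [-0.24 -0.43 -0.  ] gap 0.0214
probe 1 -1 True 21.26 p [0.6175 0.0265 0.0881] yaw -2.841 j6 -1.99 F [ 2.1  1.  -2. ] M [ 0.17 -0.46 -0.02] gap 0.0214
centre [0.61915783 0.02848549] vs [0.6195 0.0272]
centred 21.62 p [0.6185 0.0285 0.0905] yaw -2.841 j6 -1.987 F [ 1.3 -1.2 -2.5] M [-0.12 -0.06  0.  ] gap 0.0214
```

```bash
python3 - <<'E'
from h import *
c=[.6195,.0277]
bot.move_linear([*c,.090],vel=.02); bot.pause(.2); rep("centre")
hit=bot.move_linear([*c,.066],vel=.015,until_force=5); s=rep(f"face {hit}"); bot.pause(.2); s=rep("settled")
z=s["tcp_pos"][2]
if z>.074:
    q=np.array(s["joints"])
    for i in range(6):
        t=np.array(bot.ik([*c,z-.0005],[np.pi,0,s["ee_rot"][2]-.06*(i+1)])); bot.goto_joints(t); r=rep(i)
        if r["tcp_pos"][2]<z-.003: break
E
```

```text
centre 22.07 p [0.6193 0.0278 0.0899] yaw -2.841 j6 -1.988 F [-0.1 -0.2 -4.1] M [-0.01 -0.01 -0.03] gap 0.0215
face True 22.95 p [0.6195 0.0277 0.0787] yaw -2.841 j6 -1.988 F [-0.5 -0.1  4.8] M [-0.04  0.09 -0.  ] gap 0.0213
settled 23.15 p [0.6195 0.0277 0.0787] yaw -2.841 j6 -1.988 F [0.3 0.5 5.6] M [-0.01  0.03 -0.03] gap 0.0213
0 23.4 p [0.6203 0.0275 0.0787] yaw -2.9 j6 -1.932 F [0.7 0.2 2.5] M [-0.07 -0.32 -0.04] gap 0.0213
1 23.65 p [0.6194 0.0275 0.0773] yaw -2.959 j6 -1.872 F [ 2.  -1.5 -1.4] M [-0.23 -0.42 -0.02] gap 0.0211
2 23.9 p [0.6191 0.0277 0.0772] yaw -3.018 j6 -1.813 F [ 2.7 -0.3 -3.4] M [-0.11 -0.43  0.03] gap 0.0215
3 24.15 p [0.6188 0.0279 0.0774] yaw -3.078 j6 -1.753 F [ 1.2  0.3 -4.6] M [-0.05 -0.2  -0.02] gap 0.0217
4 24.4 p [0.619  0.0279 0.0778] yaw -3.138 j6 -1.693 F [ 1.1 -0.2 -2.8] M [-0.04 -0.14  0.07] gap 0.0212
5 24.65 p [0.6193 0.0276 0.078 ] yaw 3.085 j6 -1.633 F [ 0.6 -0.1 -4.2] M [-0.14 -0.22  0.05] gap 0.0215
```

```bash
python3 - <<'E'
from h import *
c=[.6195,.0277]
s=bot.state()
hit=bot.move_linear([*c,.060],vel=.015,until_force=6); rep(f"down {hit}"); bot.pause(.15); s=rep("settled")
z=s["tcp_pos"][2]
if z>.074:
  y=s["ee_rot"][2]
  for i in range(14):
    t=bot.ik([*c,.0772],[np.pi,0,y-.06*(i+1)]); bot.goto_joints(t); bot.pause(.05); r=rep(i)
    if r["wrist_force"][2]<-1 :
        hit=bot.move_linear([*c,.066],vel=.02,until_force=6); r=rep(f"try {hit}")
        if r["tcp_pos"][2]<.074: break
E
```

```text
down True 25.7 p [0.6196 0.0275 0.0614] yaw 3.083 j6 -1.63 F [-0.4  0.1  4.1] M [0.11 0.06 0.05] gap 0.0213
settled 25.85 p [0.6196 0.0274 0.0613] yaw 3.083 j6 -1.63 F [0.3 2.4 6. ] M [ 0.21  0.04 -0.01] gap 0.0211
```

It dropped 17.4 mm from face contact, so it is home. Next I drive clockwise in small steps, tracking the stage height with the scene and wrist depth.

```bash
cat >> h.py <<'E'
def stage(n,C,d):
    m,X=topface(C,d,[.582,.203],.04,.098,.135); 
    return (len(X),round(float(np.median(X[:,2])),4)) if len(X)>30 else (len(X),None)
def look():
    out={}
    for n in("scene","top","wrist"):
        p,d,T=snap(n); out[n]=stage(n,cloud(n,d,T),d)
    return out
def turn(c,z,dy,step=.08):
    y=bot.state()["ee_rot"][2]; n=int(np.ceil(abs(dy)/step)); mx=0
    for i in range(n):
        bot.goto_joints(bot.ik([*c,z],[np.pi,0,y-dy*(i+1)/n])); f=bot.state()["wrist_force"]; mx=max(mx,np.linalg.norm(f))
        if mx>22: print("force stop",f); break
    print("maxF",mx)
E
python3 - <<'E'
from h import *
for n in("scene","top"):
    d=np.load(f"pics/{n}0.npz")["d"]; print(n,"base",stage(n,cloud(n,d),d))
c=[.6195,.0279]
print(look()); turn(c,.0617,.4); rep("t"); print(look())
E
```

```text
scene base (473, 0.1066)
top base (500, 0.1042)
{'scene': (481, 0.1066), 'top': (506, 0.1041), 'wrist': (5689, 0.106)}
maxF 6.150070089850774
t 27.25 p [0.6196 0.0273 0.0615] yaw 2.686 j6 -1.233 F [ 2.7 -4.9 -2.5] M [-1.06 -0.42  0.  ] gap 0.0211
{'scene': (476, 0.11), 'top': (511, 0.1077), 'wrist': (9028, 0.1099)}
```

```bash
python3 - <<'E'
from h import *
c=[.6197,.0275]
turn(c,.0617,1.25); bot.pause(.2); rep("t"); print(look())
p,d,T=snap("wrist","w5.png"); C=cloud("wrist",d,T)
w=np.array([.6195,.0272]); a=.212; L=np.array([[np.cos(a),np.sin(a)],[-np.sin(a),np.cos(a)]]); l=(C[...,:2]-w)@L.T
m=(d>0)&(l[...,1]>.233)&(l[...,1]<.252)&(np.abs(l[...,0]-.0435)<.003)&(C[...,2]>.11)&(C[...,2]<.135); print("ptr",m.sum(),np.median(C[m][:,2]) if m.any() else 0)
m=(d>0)&(np.abs(l[...,1]-.18)<.045)&(np.abs(np.abs(l[...,0])-.04)<.007)&(C[...,2]>.1)&(C[...,2]<.14); print("stage strip",m.sum(),np.median(C[m][:,2]) if m.any() else 0)
E
```

```text
maxF 7.406581220942759
t 31.6 p [0.6191 0.027  0.0615] yaw 1.44 j6 0.012 F [ 1.1 -6.1 -1. ] M [-1.19 -0.12  0.11] gap 0.021
{'scene': (481, 0.1225), 'top': (527, 0.1206), 'wrist': (0, None)}
ptr 0 0
stage strip 280 0.12141333038968419
```

```bash
python3 - <<'E'
from h import *
turn([.6196,.0273],.0617,.12,step=.06); bot.pause(.15); rep("t"); print(look())
bot.gripper_to(.05); rep("open"); p=bot.state()["tcp_pos"]
bot.move_linear([p[0],p[1],.17],vel=.12); 
w=np.array([.6195,.0272]); a=.212; L=np.array([[np.cos(a),np.sin(a)],[-np.sin(a),np.cos(a)]])
for i,q in enumerate(([.60,.12,.27],[.60,.20,.27])):
    bot.move_ptp(q,[np.pi,0,2.2]); bot.pause(.2); rep(i); p,d,T=snap("wrist",f"e{i}.png"); C=cloud("wrist",d,T); l=(C[...,:2]-w)@L.T
    g=p.min(-1)>110
    m=(d>0)&g&(l[...,1]>.234)&(l[...,1]<.252)&(np.abs(l[...,0]-.0435)<.003)&(C[...,2]>.11)&(C[...,2]<.135); pz=np.median(C[m][:,2])
    m2=(d>0)&(np.abs(l[...,1]-.18)<.045)&(np.abs(np.abs(l[...,0])-.04)<.007)&(C[...,2]>.1)&(C[...,2]<.14); sz=np.median(C[m2][:,2]); print("ptr",m.sum(),pz,"stage",m2.sum(),sz,"diff",sz-pz)
    m,X=topface(C,d,w,.016,.12,.15)
    if len(X): zt=np.percentile(X[:,2],70); Y=X[np.abs(X[:,2]-zt)<.003]; print("head top",len(X),zt,cv2.minAreaRect((Y[:,:2]*1000).astype(np.float32)))
E
```

```text
maxF 6.278858301392355
t 32.45 p [0.619  0.027  0.0615] yaw 1.325 j6 0.127 F [ 0.5 -5.2 -1.8] M [-1.06 -0.07  0.07] gap 0.0213
{'scene': (478, 0.1237), 'top': (521, 0.1212), 'wrist': (0, None)}
open 32.99 p [0.6196 0.028  0.0619] yaw 1.321 j6 0.131 F [ 0.3 -0.5  0.3] M [0.01 0.02 0.01] gap 0.0497
0 34.98 p [0.5995 0.1191 0.268 ] yaw 2.198 j6 -0.597 F [-0.1  0.1  0. ] M [-0.07  0.   -0.03] gap 0.0504
ptr 123 0.12261612383841225 stage 2326 0.12270342046948723 diff 8.729663107498453e-05
head top 456 0.13748999737271 ((619.269775390625, 27.14851951599121), (23.05860710144043, 22.244625091552734), 77.0314712524414)
1 35.64 p [0.6002 0.1989 0.2699] yaw 2.198 j6 -0.468 F [ 0.2 -0.   0.8] M [ 0.03  0.03 -0.07] gap 0.0499
ptr 97 0.12293702597600215 stage 1956 0.12279206213300142 diff -0.00014496384300072274
```

View pics/e1.png

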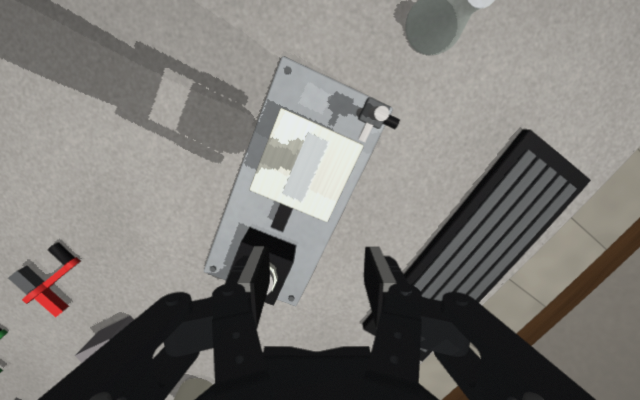

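The final view shows the stage (308,162) level beside the pointer (366,130), with the gripper empty and clear of everything. Head top at 0.1375 matches 0.137 for fully home.

```bash
python3 -c "
from h import *
bot.pause(.3); bot.job_done(); print(bot.state()['time_s'])"
```

```text
the job is handed in; nothing more can be done
the job is handed in; nothing more can be done
```

The steel crank is seated on the drive, the stage is level with the pointer, and I handed the job in at about 36 s. No verdict was reported.

- **First grasp missed:** the gripper closed on nothing. Both cameras showed the fingertips about 41 mm short of the stated TCP, so I regrasped that much deeper. It then held the crank with a 21 mm gap. Nothing was moved by the miss.
- **Seating:** I felt the crank into the bore and touched the drive face at about 8–10 N. Turning it clockwise about 0.36 rad under light pressure let it drop 17.4 mm, which is home. The stage was still down at that point.
- **Raising:** I turned it clockwise about 1.77 rad, with wrist force never above about 7.5 N.

Last checks before handing in:
- **Stage against pointer:** +0.1 mm and −0.15 mm in two wrist views, inside the 2.5 mm limit.
- **Crank:** head top at 137.5 mm, where fully home is 137 mm. Its centre is within about 0.3 mm of the measured well axis. I did not measure its tilt separately.
- **Gripper:** open and clear of everything.
- **Disagreement:** the scene and top cameras each put the stage rise at about 17.0 mm, against 17.2 mm from the wrist camera. That is within tolerance.
- **Bystanders:** I did not measure the bottle, flask or mug again at the end. The arm kept clear of them throughout.

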